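Serve a bread roll from the pastry case with tongs

ROBOT

A 6-joint arm with a two-finger parallel gripper is mounted at the origin on the work surface. World frame = base frame: x ahead of the robot, y to its left, z up, the work surface at z = 0. Lengths are in mm, angles in rad, forces in N, time in s.
With the tool pointing down it reaches from about 275 to 750 mm from the base axis. Payload 10.2 kg.
Tool frame: the origin (TCP) lies between the finger pads; the fingertips stand 22 mm ahead of it and the grasp point (between the pads) lies 3 mm ahead of it (ctrl.nose_length is the distance from the TCP to the fingertips, in mm); z points along the fingers, y is the line along which they close (so a half turn about z gives the same grasp; the last joint's range is limited). The gripper opens to 85 mm and grips with 20 to 120 N. Pads are 22 mm wide; open, the fingers measure 114 mm over their backs; the gripper's body (76 mm by 85 mm) begins 54 mm behind the grasp point. The pads swing forward as they close: fully open they stand 13 mm farther back than shut.
Start: joints at [-1.386, 0.313, 1.498, -0, 1.331, -0.223], TCP at [208.198, -481.959, 253.294] pointing down, gripper open.
Joint ranges: [-2.94, 2.94], [-0.97, 2.17], [0.19, 2.56], [-1.23, 4.37], [0.02, 3.11], [-2.88, 2.88]. Speed limits (rad/s): [2.39, 2.39, 3.01, 3.14, 3.14, 3.14].

INTERFACE

Orientations are given as a unit quaternion [w, x, y, z].
In Python, from rig import sense, imaging, ctrl gives the robot as it stands. The module is installed in compiled form; this text tells all that it offers.
- The arm moves only by the tool apply_moves, never from a script. Its argument "commands" is a list of rows, each a list of 5 numbers: the gripper command: -1 is fully open, 1 is shut, values between are in proportion, then the shift along the tool's x, y, z in mm, then the turn about the tool's z in degrees. A call has 1 to 20 rows; each row shifts and turns the commanded pose from where the row before left it, along the tool's axes as they then stand; what a row does not reach is not made up. A row lasts 1/8 s, in which the tool goes at most 62.5 mm and 10.7 degrees, less where a joint would pass 70% of its speed; a pose out of reach is approached as far as the arm can. A call is refused whole if a number of a shift passes 62.5 or a number of a turn 10.7, either way. A call with a gripper value outside its range is refused whole. The fingers move at their own pace and stop on an object; "newtons" is the grip in N (left out, the last holds). Time passes only in rows, so rows that do not move let the fingers close. It gives the time, the measured TCP pose, the force, the opening and the grip force at its end, in the units of the state.
- sense(): the state, without advancing time (a new reading comes with each control period).
- imaging.capture(name): name is "side" or "top" or "wrist"; returns the picture (400x640x3 uint8, blue, green, red); there is no depth.
- imaging.calibration(name): a dict with "camera_matrix" (3x3 intrinsics, pixels), "world_to_cam" (4x4, takes a point from world to camera coordinates). Camera axes: x right, y up, looking along -z (the intrinsics and any distortion apply to the point x, -y, -z); pixel columns grow to the right and rows downward; lengths in mm; the calibration is good to about 2 mm. A picture is of the moment at which its call begins: read the wrist's pose just before it. calibration takes no time and is no camera call; for the wrist camera it gives the pose at the moment of the call.
- ctrl.finish_job(): hands the job in; it is judged then, once.
The state is a dict: "time_s": time; "joints": joint angles; "dq": joint speeds; "tau": joint torques, N m; "eef_pos": TCP position; "ee_rot": TCP orientation; "force": force on the tool from outside, world axes, zero at the start; "wrist_torque": the same for the moment, N m; "grip_width": opening from 0.0 (shut) to 1.0 (fully open); "grip_force": force on a finger pad.
Only numpy, scipy, OpenCV 4.12 (cv2) and the standard library are available. Lean on these libraries where they do the work, as an engineer would, in place of code of your own. Each camera call takes 0.05 s, during which the arm holds its last target. There are 200 camera calls.

TASK

Slide the door of the clear pastry case fully open, then pick up the kitchen tongs, reach in through the opening and take the bread roll with them - never with your fingers. Bring the roll out and finish while holding it still in the squeezed tongs, high in the air (at least 10 cm above the worktop) over the middle of the blue plate; nothing is put down or let go. Leave the plate, the muffin and the breakfast things where they stand and the door open.

Things in the scene. Friction and masses are not known exactly. Their poses are not given: they have to be found in the camera images.
- case: Fixed pastry case, 220 deep x 400 wide x 200 mm high, clear panes and roof. Origin: centre of its underside; x axis runs from front (door side) to back, y along the door's travel, z up. Its half with y > 0 is shut by a fixed pane, the half y = -190 to 0 mm by the sliding door, 4 mm thick, at x = -103.5 mm. Inside floor 30 mm, lower track 33 mm, upper track's underside 188 mm above the worktop.
- case_door (a joint): Travel of the sliding door in m: 0 closed, grows as the door slides towards the case's +y, 0.175 fully open (end stop); the clear opening then reaches from y = -190 to -15 mm of the case. Starts closed or up to 30 mm open. Friction about 1 N, stays where it is left.
- door_pull (a point): Middle of the door's dark upright pull bar: 12 mm wide along the travel, 10 mm deep, 70 mm tall (115 to 186 mm above the worktop), 35 mm out in front of the door on two short studs; moves with the door. Same axes as the case. Free on both sides and above: fingers can straddle it from above and close along the travel.
- tongs: Sprung kitchen tongs, 300 mm long, 30 mm thick, 0.13 kg, lying on their side on the worktop: steel head (26 mm wide, at x = -140 mm), two arms with flat black hand grips, blue jaws. Origin: on the centre line midway between the hand grips, half-way up (15 mm above the worktop as they lie); x axis points to the jaws, z up, y across. The loop behind the head ends at x = -172 mm.
- tongs_grip (a point): Where to hold the tongs (the tongs' origin and axes). Hand grips 86 mm along x, 26 mm tall; width over their outsides 64 mm relaxed, 40 mm on the roll, 19 mm at the stop; flats nearly parallel. Fingers outside both grips squeeze the arms evenly; springs push back 4 N relaxed, 7 N on the roll. At about 58 mm they can be lifted and carried level, jaws still open; 20 to 30 N holds the roll firmly.
- tongs_left (a joint): Angle in rad that each arm of the tongs is squeezed in from its relaxed place: 0 relaxed and open, about 0.085 when closed on the roll, 0.16 at the stop.
- jaw_mid (a point): Middle of the space between the jaws, on the centre line 135 mm ahead of the tongs' origin, same axes. Each jaw is a shallow hollow 44 mm long (22 mm either side of here), 30 mm tall, that cups round the roll. Relaxed, the gap between the jaws' edges is 83 to 90 mm (110 mm over their outsides); jaws close twice as far as the grips. The roll sits here when the tongs are closed on it.
- roll: Golden round bread roll, diameter 54 mm, 42 mm tall, about 30 to 65 g, origin at its centre; stands on the tray in the door's half of the case, 48 to 64 mm behind the door.
- plate: Blue side plate, diameter 160 mm, 18 mm high, loose; origin at the centre of its underside.
- fruit_bowl: White bowl with three fruits, diameter 140 mm, 75 mm high over the fruit, loose; origin at the centre of its underside. To be left alone.
- muffin: Chocolate muffin behind the fixed pane, diameter 68 mm, 60 mm high, loose; origin at the centre of its underside. To be left alone.
- mug: White mug, diameter 80 mm, 95 mm high, loose, at the far side of the worktop; origin at the centre of its underside. To be left alone.
- jam_jar: Jam jar with red cap, diameter 66 mm, 95 mm high, loose, at the far side of the worktop; origin at the centre of its underside. To be left alone.
Mind the look-alikes: they are no part of the job. Several things have the shape of the plate; the one meant has the colours described above.

How it is judged:
By the outcome, as a careful person would: the job done as asked, in the order asked, and still so for the second after the job is handed in, while the arm keeps its last pose, push and grip.
It also fails if it takes over 67 s, if anything falls off the work surface, if the arm or the gripper's body presses on something with over 40 N, if the wrist force passes 120 N, or if a joint passes its speed limit or range.

## Working session

There is one attempt and no reset: what is moved stays moved. The work goes in short steps, Python scripts to look and compute and a tool call to move; the robot and the scene stay as the last step left them, time stands still between calls to the robot, and variables do not carry over. Pictures are saved under pics/ and viewed, at most 10 in all, crops included, and the job is handed in when it is done.

Besides the shell and the picture viewer there is one more tool, called after "Emit:" as name(argument=value, ...) on one line, values as JSON. apply_moves: Moves the arm, as the interface text tells. Its arguments: {"type":"object","properties":{"commands":{"type":"array","items":{"type":"array","items":{"type":"number"}}},"newtons":{"type":"number"}},"required":["commands"]}

```bash
mkdir -p pics; python3 - <<'E'
from rig import sense, imaging, ctrl
import cv2
s=sense(); print(s)
for n in("top","side"):
    cv2.imwrite(f"pics/{n}0.png",imaging.capture(n)); c=imaging.calibration(n); print(n,c)
print(ctrl.nose_length)
E
```

```text
{'time_s': 0.0, 'joints': array([-1.38637737e+00,  3.13471024e-01,  1.49844024e+00, -2.44999890e-05,
        1.33098978e+00, -2.23401349e-01]), 'dq': array([ 7.25741790e-05, -6.44265079e-04, -5.49231958e-05,  1.35076052e-03,
       -1.39893543e-03,  3.77564133e-05]), 'tau': array([ 2.86207331e-03, -4.12257457e+01, -2.59747678e+01, -4.81776419e-05,
        4.08696840e-03, -1.00615537e-06]), 'eef_pos': array([ 208.15994729, -481.72076522,  252.72310742]), 'ee_rot': array([-6.54306486e-04,  9.79281460e-01,  2.02502825e-01,  8.55029909e-07]), 'force': array([-0.27835183,  0.13851797,  0.34988499]), 'wrist_torque': array([0.01898327, 0.0215378 , 0.03647928]), 'grip_force': 0.0, 'grip_width': 1.0022204197640587}
top {'camera_matrix': array([[376.47236549,   0.        , 326.59170732],
       [  0.        , 376.47236549, 201.61432531],
       [  0.        ,   0.        ,   1.        ]]), 'world_to_cam': array([[ 6.35746474e-03, -9.99973695e-01,  3.49169282e-03,
        -6.68191899e+01],
       [ 9.97550112e-01,  6.58524140e-03,  6.96448755e-02,
        -5.21833232e+02],
       [-6.96660372e-02,  3.04037372e-03,  9.97565737e-01,
        -1.19251927e+03],
       [ 0.00000000e+00,  0.00000000e+00,  0.00000000e+00,
         1.00000000e+00]])}
side {'camera_matrix': array([[381.97160146,   0.        , 318.02509118],
       [  0.        , 381.97160146, 196.49742434],
       [  0.        ,   0.        ,   1.        ]]), 'world_to_cam': array([[-9.46245506e-01, -3.23377687e-01, -6.80549320e-03,
         4.62058624e+02],
       [ 2.36419841e-01, -7.05848171e-01,  6.67745474e-01,
        -2.60838552e+02],
       [-2.20737632e-01,  6.30242200e-01,  7.44358561e-01,
        -1.23488636e+03],
       [ 0.00000000e+00,  0.00000000e+00,  0.00000000e+00,
         1.00000000e+00]])}
22.0
```

View pics/top0.png

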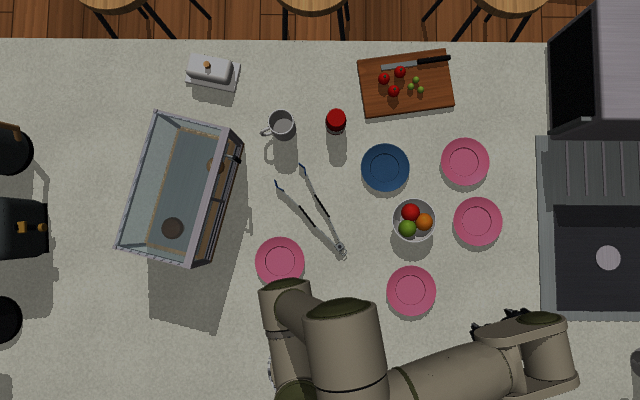

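View pics/side0.png

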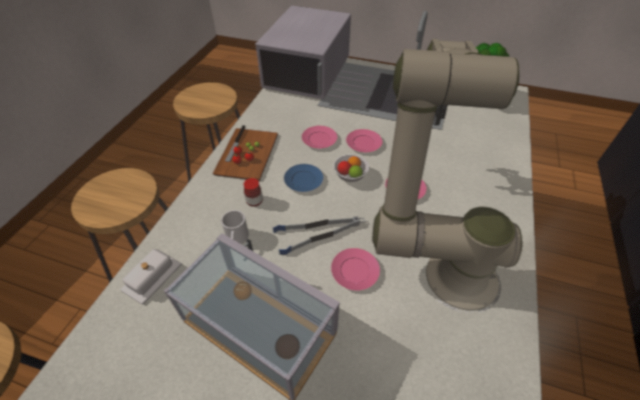

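The top view shows the case at left, with its front facing right: front top edge from (243,130) to (193,265), pull at about (236,157). The roll is at (215,165), the tongs' head at (340,250) with jaws at about (278,184) and (302,170), and the blue plate at (385,168). I'll enlarge the case and tongs.

```bash
python3 - <<'E'
import cv2
a=cv2.imread("pics/top0.png")[100:275,110:360]
cv2.imwrite("pics/top0z.png",cv2.resize(a,None,fx=3.2,fy=3.2,interpolation=cv2.INTER_CUBIC))
b=cv2.imread("pics/side0.png")[190:390,160:380]
cv2.imwrite("pics/side0z.png",cv2.resize(b,None,fx=3,fy=3,interpolation=cv2.INTER_CUBIC))
E
```

```text
(no output)
```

View pics/top0z.png

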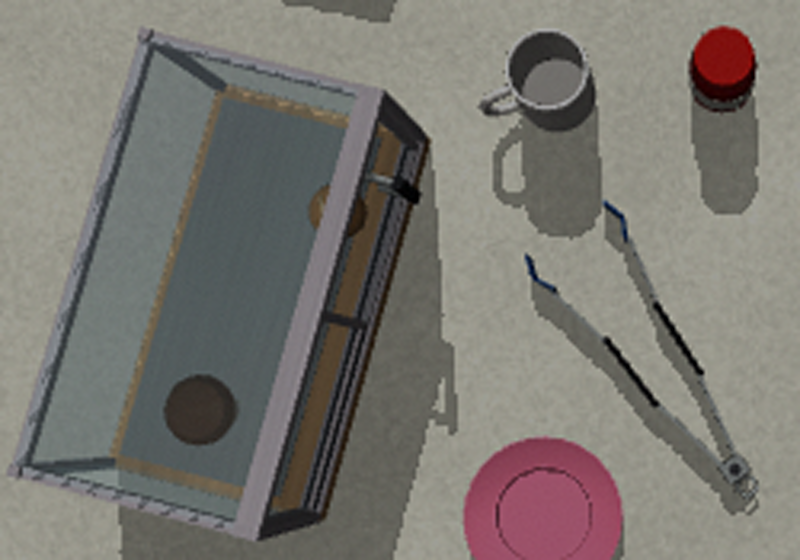

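View pics/side0z.png

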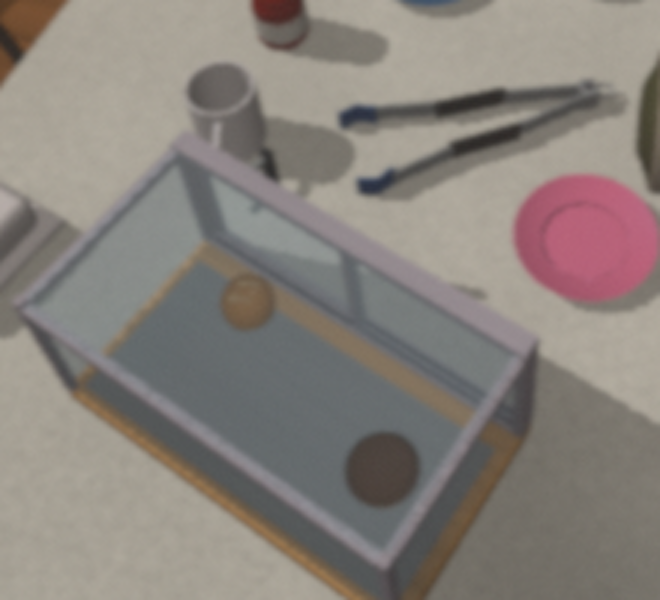

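The zoomed top view gives case roof corners at (146,30), (383,88), (257,540) and (10,472), and the pull bar at about (397-418, 180-197). The grip tops run (605,340)-(657,405) and (655,303)-(702,373). The head is at (735,468) and the roll at about (337,210). In the side zoom the roll is at (247,301).

```bash
cat > h.py <<'E'
import numpy as np, cv2
from rig import sense, imaging, ctrl
def ray(n,uv,cal=None):
    c=cal or imaging.calibration(n);K=c["camera_matrix"];T=c["world_to_cam"]
    p=np.linalg.inv(K)@[uv[0],uv[1],1.]; d=T[:3,:3].T@np.array([p[0],-p[1],-p[2]])
    return -T[:3,:3].T@T[:3,3], d/np.linalg.norm(d)
def onz(n,uv,z,cal=None):
    o,d=ray(n,uv,cal); return o+d*(z-o[2])/d[2]
def two(r1,r2):
    (o1,d1),(o2,d2)=r1,r2
    s=np.linalg.lstsq(np.c_[d1,-d2],o2-o1,rcond=None)[0]
    a,b=o1+s[0]*d1,o2+s[1]*d2; return (a+b)/2,np.linalg.norm(a-b)
E
python3 - <<'E'
from h import *
np.set_printoptions(precision=1,suppress=True)
T=lambda x,y:(110+(x-1.1)/3.2,100+(y-1.1)/3.2)
S=lambda x,y:(160+(x-1)/3,190+(y-1)/3)
C=np.array([onz("top",T(*p),200) for p in[(146,30),(383,88),(257,540),(10,472)]])
print(C, [np.linalg.norm(C[i]-C[(i+1)%4]) for i in range(4)])
cen=C.mean(0)[:2]; 
ex=(C[0]-C[1]+C[3]-C[2])[:2]; ey=(C[2]-C[1]+C[3]-C[0])[:2]
ey/=np.linalg.norm(ey); ex/=np.linalg.norm(ex); ex2=np.array([-ey[1],ey[0]]); ex2*=np.sign(ex2@ex)
print(cen,ex,ey,ex2)
# refine by side
CS=np.array([onz("side",S(*p),200) for p in[(18,303),(183,138),(535,345),(388,562)]]);print("side",CS,CS.mean(0))
loc=lambda p:np.array([(p[:2]-cen)@ex2,(p[:2]-cen)@ey])
print("roll",*two(ray("top",T(337,210)),ray("side",S(247,301))))
r=two(ray("top",T(337,210)),ray("side",S(247,301)))[0];print(loc(r))
for p,z in [((397,181),186),((418,196),115)]: q=onz("top",T(*p),z);print("pull",q,loc(q))
g=[onz("top",T(*p),28) for p in[(605,340),(657,405),(655,303),(702,373)]]
gs=[onz("side",S(*p),28) for p in[(437,107),(505,95),(452,147),(519,128)]]
for G in(g,gs):
  G=np.array(G);print("tongs",G,G.mean(0))
print("head",onz("top",T(735,468),30), onz("top",T(745,505),15))
for p in[(528,256),(606,204),(555,290),(627,240)]:print("jaw",onz("top",T(*p),30))
img=cv2.imread("pics/top0.png");hsv=cv2.cvtColor(img,cv2.COLOR_BGR2HSV)
m=cv2.inRange(hsv,(95,90,40),(120,255,255));
n,l,st,ct=cv2.connectedComponentsWithStats(m)
for i in range(1,n):
  if st[i,4]>200:print(st[i],onz("top",(st[i,0]+st[i,2]/2-.5,st[i,1]+st[i,3]/2-.5),18))
E
```

```text
[[764.  414.3 200. ]
 [714.4 207.6 200. ]
 [326.7 304.3 200. ]
 [382.3 514.5 200. ]] [np.float64(212.5037207905464), np.float64(399.60540052566284), np.float64(217.50591500950767), np.float64(394.6831738671029)]
[546.8 360.2] [0.2 1. ] [-1.   0.2] [0.2 1. ]
side [[760.4 419.9 200. ]
 [710.1 218.1 200. ]
 [326.4 314.2 200. ]
 [379.4 513.3 200. ]] [544.1 366.4 200. ]
roll [632.4 289.3  48.8] 0.4085483216475451
[ -47.5 -100.5]
pull [635.8 197.1 186. ] [-135.9 -126.6]
pull [635.4 194.7 115. ] [-138.3 -126.8]
tongs [[507.3  25.3  28. ]
 [443.  -27.   28. ]
 [544.6 -24.1  28. ]
 [475.  -71.5  28. ]] [492.5 -24.3  28. ]
tongs [[541.4 -17.9  28. ]
 [471.3 -60.3  28. ]
 [505.5  30.6  28. ]
 [441.1 -19.4  28. ]] [489.8 -16.7  28. ]
head [ 381.4 -104.6   30. ] [ 344.1 -115.3   15. ]
jaw [590.7 103.1  30. ]
jaw [643.7  25.8  30. ]
jaw [556.8  75.6  30. ]
jaw [607.5   4.4  30. ]
[ 361  144   48   48 1813] [ 634.3 -250.3   18. ]
```

Emit:
apply_moves(commands=[[-1, 0, 0, 0, -10.5], [-1, 0, 0, 0, -10.5], [-1, 0, 0, 0, -10.5], [-1, 0, 0, 0, -10.5], [-1, 0, 0, 0, -10.5], [-1, 50, 16.5, 0, 0], [-1, 50, 16.5, 0, 0], [-1, 50, 16.5, 0, 0], [-1, 50, 16.5, 0, 0], [-1, 50, 16.5, 0, 0], [-1, 50, 16.5, 0, 0], [-1, 50, 16.5, 0, 0], [-1, 50, 16.5, 0, 0], [-1, 50, 16.5, 0, 0], [-1, 50, 16.5, 0, 0], [-1, 50, 16.5, 0, 0], [-1, 50, 16.5, 0, 0], [-1, 50, 16.5, 0, 0], [-1, 50, 16.5, 0, 0], [-1, 0, 0, 0, 0]])

```text
time_s: 2.6
eef_pos: [603.6, 143.1, 251.8]
ee_rot: [-0.001, 0.788, 0.616, -0.001]
force: [-0.4, -0.3, 0.5]
grip_width: 1.002
grip_force: 0.0
```

```bash
python3 - <<'E'
from h import *
s=sense();print(s["eef_pos"],s["ee_rot"],s["joints"],s["time_s"])
c=imaging.calibration("wrist");i=imaging.capture("wrist");cv2.imwrite("pics/w1.png",i);print(c)
E
```

```text
[603.62328783 143.11061575 251.79670064] [-6.44314065e-04  7.87636952e-01  6.16139010e-01 -5.81032220e-04] [4.40558066e-02 5.29731954e-01 1.18328649e+00 3.77689411e-04
 1.43026866e+00 2.87135807e-01] 2.6
{'camera_matrix': array([[287.99422013,   0.        , 316.79753933],
       [  0.        , 287.99422013, 197.13264566],
       [  0.        ,   0.        ,   1.        ]]), 'world_to_cam': array([[ 9.70593202e-01, -2.40713707e-01, -2.39733334e-03,
        -5.49689126e+02],
       [ 2.27160753e-01,  9.19150659e-01, -3.21807487e-01,
        -2.27742003e+02],
       [ 7.96669838e-02,  3.11799579e-01,  9.46802088e-01,
        -4.71797085e+02],
       [ 0.00000000e+00,  0.00000000e+00,  0.00000000e+00,
         1.00000000e+00]])}
```

View pics/w1.png

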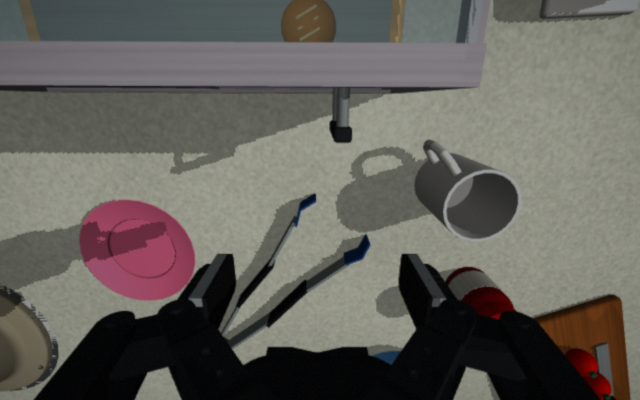

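The wrist view shows the pull bar at (331-352, 121-142), with its stud running up to the roof edge. The tongs' grips are around (255,285) and (288,297).

```bash
python3 - <<'E'
from h import *
np.set_printoptions(precision=1,suppress=True)
c={"camera_matrix":imaging.calibration("wrist")["camera_matrix"],"world_to_cam":imaging.calibration("wrist")["world_to_cam"]}
i=cv2.imread("pics/w1.png");g=cv2.cvtColor(i,cv2.COLOR_BGR2GRAY)
m=(g<45).astype(np.uint8);m[:100]=0;m[160:]=0;m[:,:300]=0;m[:,380:]=0
ys,xs=np.nonzero(m);print(xs.min(),xs.max(),ys.min(),ys.max())
for r in range(ys.min(),ys.max()+1,3):
  q=xs[ys==r];print(r,q.min(),q.max())
for uv,z in[((341,126),186),((341,131),186),((342,140),115),((478,87),200),((0,90),200)]:print(uv,onz("wrist",uv,z,c))
e=np.array([.244,.970])
ro=onz("wrist",(309,24),51,c);print("roll",ro,two(ray("wrist",(309,24),c),ray("top",(110+335.9/3.2,100+208.9/3.2))))
E
```

```text
330 351 115 141
115 337 337Traceback (most recent call last):
  File "<stdin>", line 8, in <module>
    return umr_minimum(a, axis, None, out, keepdims, initial, where)
ValueError: zero-size array to reduction operation minimum which has no identity
```

```bash
python3 - <<'E'
from h import *
np.set_printoptions(precision=1,suppress=True)
c=imaging.calibration("wrist")
for uv,z in[((340,123),186),((341,127),186),((342,140),115),((478,87),200),((10,92),200)]:print(uv,onz("wrist",uv,z,c))
print("roll",two(ray("wrist",(309,24),c),ray("top",(110+335.9/3.2,100+208.9/3.2))))
E
```

```text
(340, 123) [632.8 205.3 186. ]
(341, 127) [632.8 202.8 186. ]
(342, 140) [635.2 184.1 115. ]
(478, 87) [711. 207. 200.]
(10, 92) [455.2 268.2 200. ]
roll (array([632.1, 291.4,  47. ]), np.float64(3.411420762539006))
```

Pull is at about (635,197), which agrees with the case's edge. I'll straddle it loosely.

Emit:
apply_moves(commands=[[-1, 30, 9, 0, 0], [-1, 30, 8.5, 0, 0], [-1, 0, 0, 0, 0], [-1, 0, 0, 20, 0], [-1, 0, 0, 20, 0], [-1, 0, 0, 20, 0], [-1, 0, 0, 20, 0], [0.45, 0, 0, 0, 0], [0.45, 0, 0, 0, 0], [0.45, 0, 0, 0, 0], [0.45, 0, 0, 0, 0]], newtons=20)

```text
time_s: 4.03
eef_pos: [634.9, 194.3, 173.9]
ee_rot: [0.0, 0.789, 0.615, 0.0]
force: [-0.1, -0.4, 0.0]
grip_width: 0.276
grip_force: 0.0
```

```bash
python3 - <<'E'
from h import *
cv2.imwrite("pics/w2.png",imaging.capture("wrist"))
E
```

```text
(no output)
```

View pics/w2.png

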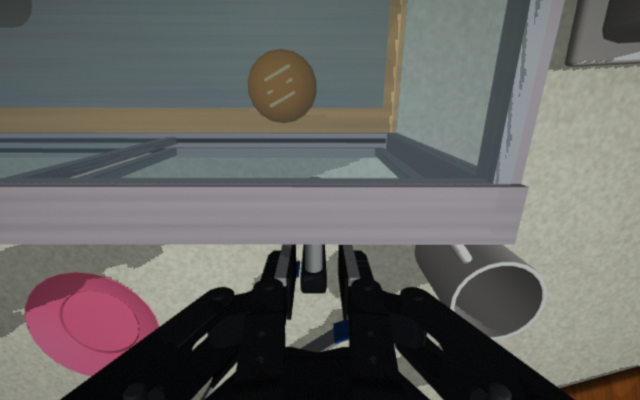

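The bar at (314,270) sits between the pads. Now I'll slide it along -y of the tool.

Emit:
apply_moves(commands=[[0.45, 0, -5, 0, 0], [0.45, 0, -10, 0, 0], [0.45, 0, -10, 0, 0], [0.45, 0, -10, 0, 0], [0.45, 0, -10, 0, 0], [0.45, 0, -10, 0, 0], [0.45, 0, -10, 0, 0], [0.45, 0, -10, 0, 0], [0.45, 0, -10, 0, 0], [0.45, 0, -10, 0, 0], [0.45, 0, -10, 0, 0], [0.45, 0, -10, 0, 0], [0.45, 0, -10, 0, 0], [0.45, 0, -10, 0, 0], [0.45, 0, -5, 0, 0], [0.45, 0, 0, 0, 0]])

```text
time_s: 6.08
eef_pos: [498.7, 228.6, 173.4]
ee_rot: [-0.0, 0.789, 0.615, -0.0]
force: [0.5, -0.4, -0.6]
grip_width: 0.281
grip_force: 0.0
```

Emit:
apply_moves(commands=[[0.45, 0, -4, 0, 0], [0.45, 0, -4, 0, 0], [0.45, 0, -4, 0, 0], [0.45, 0, -4, 0, 0], [0.45, 0, -4, 0, 0], [0.45, 0, 0, 0, 0]])

```text
time_s: 6.82
eef_pos: [479.2, 233.6, 173.2]
ee_rot: [-0.0, 0.789, 0.615, -0.0]
force: [-0.6, -0.3, 0.3]
grip_width: 0.276
grip_force: 0.0
```

Emit:
apply_moves(commands=[[0.45, 0, -3, 0, 0], [0.45, 0, -3, 0, 0], [0.45, 0, -3, 0, 0], [0.45, 0, -3, 0, 0], [0.45, 0, 0, 0, 0]])

```text
time_s: 7.45
eef_pos: [467.7, 236.4, 173.3]
ee_rot: [-0.0, 0.789, 0.615, -0.0]
force: [-0.8, -0.1, 0.1]
grip_width: 0.275
grip_force: 0.0
```

```bash
python3 - <<'E'
from h import *
cv2.imwrite("pics/w3.png",imaging.capture("wrist"))
E
```

```text
(no output)
```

View pics/w3.png

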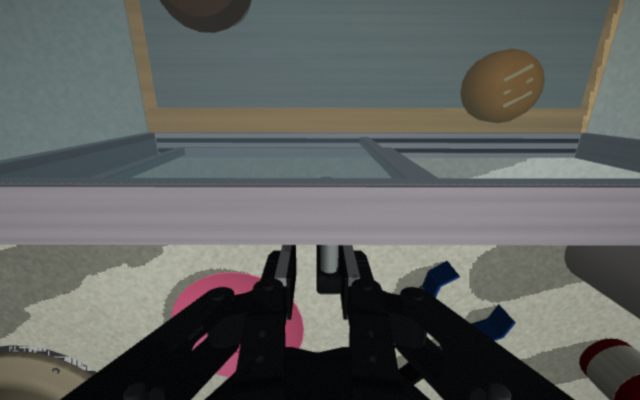

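The bar at (329,268) is against the right pad and the door has moved with it. I'll continue to the stop.

Emit:
apply_moves(commands=[[0.45, 0, -2, 0, 0], [0.45, 0, -2, 0, 0], [0.45, 0, -2, 0, 0], [0.45, 0, -2, 0, 0], [0.45, 0, 0, 0, 0]])

```text
time_s: 8.12
eef_pos: [461.4, 238.0, 173.4]
ee_rot: [0.001, 0.789, 0.615, 0.001]
force: [9.3, -1.8, -4.7]
grip_width: 0.273
grip_force: 4.6
```

Emit:
apply_moves(commands=[[0.45, 0, 5, 0, 0], [0.45, 0, 0, 0, 0], [0.45, 0, 0, -20, 0], [0.45, 0, 0, -30, 0], [0.45, 0, 0, -30, 0], [-1, -41, 14.5, 0, 0], [-1, -41, 14.5, 0, 0], [-1, -41, 14.5, 0, 0], [-1, -41, 14.5, 0, 0], [-1, -41, 14.5, 0, 0], [-1, -40, 14.5, 0, 0]])

```text
time_s: 9.5
eef_pos: [489.4, -23.0, 253.4]
ee_rot: [-0.0, 0.789, 0.615, 0.0]
force: [0.8, -0.7, 0.1]
grip_width: 1.001
grip_force: 0.0
```

Emit:
apply_moves(commands=[[-1, 0, 0, 0, -10.1], [-1, 0, 0, 0, -10.1], [-1, 0, 0, 0, -10.1], [-1, 0, 0, 0, -10.1], [-1, 0, 0, 0, -10.1], [-1, 0, 0, 0, -10.1], [-1, 0, 0, 0, -10.1], [-1, 0, 0, 0, -10.1], [-1, 0, 0, 0, -10.1], [-1, 0, 0, 0, -10.1], [-1, 0, 0, 0, -10.1], [-1, 0, 0, 0, -10.1], [-1, 0, 0, 0, -10.1], [-1, 0, 0, 0, -10.1], [-1, 0, 0, 0, 0]])

```text
time_s: 11.38
eef_pos: [489.4, -21.6, 253.3]
ee_rot: [-0.0, -0.319, 0.948, 0.0]
force: [1.2, 0.4, 0.0]
grip_width: 1.0
grip_force: 0.0
```

```bash
python3 - <<'E'
from h import *
s=sense();print(s["eef_pos"],s["ee_rot"],s["joints"],np.degrees(2*np.arctan2(s["ee_rot"][2],s["ee_rot"][1])))
cv2.imwrite("pics/w4.png",imaging.capture("wrist"));print(imaging.calibration("wrist"))
E
```

```text
[489.43358988 -21.58747384 253.25611763] [-1.50043291e-04 -3.18814078e-01  9.47817248e-01  1.61642474e-04] [-2.83803472e-01  2.35713557e-01  1.59943979e+00  9.71757315e-05
  1.30687031e+00 -2.50358120e+00] 217.18244190329457
{'camera_matrix': array([[287.99422013,   0.        , 316.79753933],
       [  0.        , 287.99422013, 197.13264566],
       [  0.        ,   0.        ,   1.        ]]), 'world_to_cam': array([[-6.02766911e-01,  7.97916646e-01,  1.03817565e-03,
         3.10885855e+02],
       [-7.55713953e-01, -5.70467392e-01, -3.21657232e-01,
         3.98813344e+02],
       [-2.56063414e-01, -1.94668900e-01,  9.46855611e-01,
        -2.59384732e+02],
       [ 0.00000000e+00,  0.00000000e+00,  0.00000000e+00,
         1.00000000e+00]])}
```

View pics/w4.png

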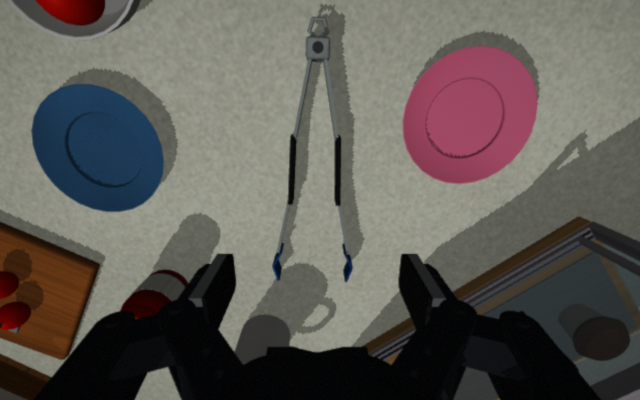

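The tongs are upright in the image: grips at column 292 and 338 over rows 137-204, head at (317,47), jaws at (278,265) and (347,265).

```bash
python3 - <<'E'
from h import *
np.set_printoptions(precision=1,suppress=True)
c=imaging.calibration("wrist")
i=cv2.imread("pics/w4.png");g=cv2.cvtColor(i,cv2.COLOR_BGR2GRAY)
m=(g<35).astype(np.uint8);n,l,st,ct=cv2.connectedComponentsWithStats(m)
P=[]
for k in range(1,n):
  x,y,w,h,a=st[k]
  if 280<x<345 and 120<y<210 and a>60:
    print(st[k],ct[k]);ys,xs=np.nonzero(l==k)
    inner=[(xs[ys==r].min()+xs[ys==r].max())/2 for r in (y+4,y+h-5)]
    P.append([onz("wrist",(inner[0],y),28,c),onz("wrist",(inner[1],y+h-1),28,c)])
P=np.array(P);print(P,P.mean((0,1)))
d=P.mean(0);print("axis deg",np.degrees(np.arctan2(*(d[1]-d[0])[[1,0]])))
h=onz("wrist",(317,47),30,c);j=(onz("wrist",(278,262),28,c)+onz("wrist",(347,262),28,c))/2
print(h,j,np.degrees(np.arctan2(j[1]-h[1],j[0]-h[0])), np.linalg.norm(P[0].mean(0)-P[1].mean(0)))
u=(j-h)/np.linalg.norm(j-h); print("from head 140:",h+140*u)
p=P.mean((0,1));s=sense()["eef_pos"];th=np.radians(217.2)
D=(p-s)[:2];print("tool dx,dy",D@[np.cos(th),np.sin(th)],D@[np.sin(th),-np.cos(th)])
E
```

```text
[289 135   7  69 329] [291.9 169.3]
[335 136   6  69 309] [337.7 170. ]
[[[471.3 -69.6  28. ]
  [542.3 -22.   28. ]]

 [[439.8 -26.   28. ]
  [507.3  26.7  28. ]]] [490.2 -22.7  28. ]
axis deg 35.902123350385786
[ 379.7 -102.5   30. ] [594.4  52.   28. ] 35.74560765900658 56.890961544269416
from head 140: [493.3 -20.8  28.9]
tool dx,dy 0.11174347922992334 -1.314967923265503
```

Emit:
apply_moves(commands=[[-1, -1, -1.2, 40, 1.4], [-1, 0, 0, 45, 0], [-1, 0, 0, 45, 0], [-1, 0, 0, 45, 0], [-1, 0, 0, 30, 0], [-1, 0, 0, 15, 0], [-1, 0, 0, 7, 0], [-1, 0, 0, 0, 0], [-0.37, 0, 0, 0, 0], [-0.37, 0, 0, 0, 0], [-0.37, 0, 0, 0, 0], [-0.37, 0, 0, 0, 0]])

```text
time_s: 12.92
eef_pos: [492.1, -22.3, 27.6]
ee_rot: [0.001, -0.308, 0.951, -0.001]
force: [-0.5, 0.6, 6.4]
grip_width: 0.686
grip_force: 7.1
```

Emit:
apply_moves(commands=[[-0.37, 0, 0, -3, 0], [-0.37, 0, 0, -6, 0], [-0.37, 0, 0, -10, 0], [-0.37, 0, 0, -15, 0], [-0.37, 0, 0, -15, 0], [-0.37, 0, 0, 0, 0]])

```text
time_s: 13.68
eef_pos: [491.8, -22.3, 76.7]
ee_rot: [0.001, -0.308, 0.951, -0.001]
force: [-0.1, 0.4, -0.8]
grip_width: 0.684
grip_force: 4.6
```

```bash
python3 - <<'E'
from h import *
s=sense();print(s["eef_pos"],s["force"],s["wrist_torque"])
a=imaging.capture("wrist");b=imaging.capture("side")[180:300,200:400]
b=cv2.resize(b,(640,384),interpolation=cv2.INTER_CUBIC)
cv2.imwrite("pics/w5.png",cv2.resize(np.vstack([a[:,:],b]),None,fx=.75,fy=.75,interpolation=cv2.INTER_AREA))
E
```

```text
[491.78670014 -22.26730889  76.70978054] [-0.08069385  0.44270034 -0.8101036 ] [ 0.06394117  0.00772167 -0.0496232 ]
```

View pics/w5.png

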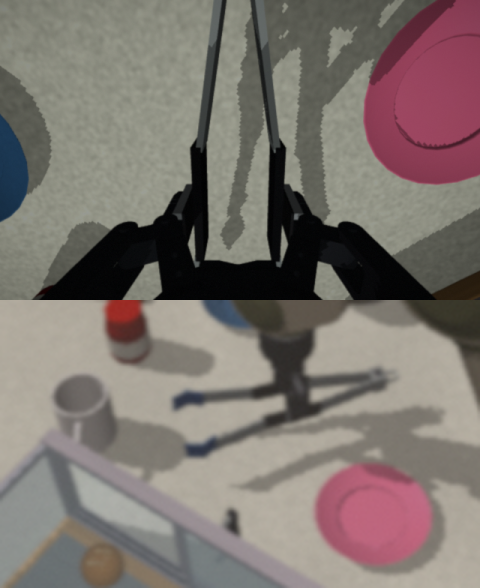

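The tongs are held level, with grips touching the pads in the wrist half and the jaws at about (195,400-450) in the side half. Next I'll lift, turn the tongs towards the opening, and move to just in front of it.

Emit:
apply_moves(commands=[[-0.37, 0, 0, -20, 0], [-0.37, 0, 0, -30, 0], [-0.37, 0, 0, -30, 0], [-0.37, 0, 0, -20, 0], [-0.37, 0, 0, 0, -6], [-0.37, 0, 0, 0, -6], [-0.37, 0, 0, 0, -6], [-0.37, 0, 0, 0, -6], [-0.37, 0, 0, 0, -6], [-0.37, 0, 0, 0, -6], [-0.37, -15, -7.3, 0, 0], [-0.37, -15, -7.3, 0, 0], [-0.37, -15, -7.3, 0, 0], [-0.37, -15, -7.3, 0, 0], [-0.37, -15, -7.3, 0, 0], [-0.37, 0, 0, 0, 0], [-0.37, 0, 0, 0, 0]])

```text
time_s: 15.9
eef_pos: [560.5, 81.5, 167.5]
ee_rot: [-0.022, -0.559, 0.828, -0.023]
force: [-1.2, -0.8, -0.7]
grip_width: 0.688
grip_force: 4.6
```

```bash
cat > jaws.py <<'E'
from h import *
np.set_printoptions(precision=1,suppress=True)
s=sense();print(s["eef_pos"],np.degrees(2*np.arctan2(s["ee_rot"][2],s["ee_rot"][1])),np.degrees(s["joints"]),s["grip_width"],s["force"])
R={}
for n in("top","side"):
  i=imaging.capture(n);cv2.imwrite(f"pics/j_{n}.png",i);h=cv2.cvtColor(i,cv2.COLOR_BGR2HSV)
  k,l,st,ct=cv2.connectedComponentsWithStats(cv2.inRange(h,(105,90,30),(125,255,255)))
  R[n]=[(ct[q],st[q]) for q in range(1,k) if 8<st[q,4]<300];
  for q in R[n]:print(n,*q)
for a in R["top"]:
  for b in R["side"]:
    p,e=two(ray("top",a[0]),ray("side",b[0]))
    if e<15:print(a[0],b[0],p,e)
E
python3 jaws.py
```

```text
[560.5  81.5 167.5] 248.0707455895323 [  -2.    28.1   84.4   -3.9   68.1 -158.6] 0.6883104544719096 [-1.2 -0.8 -0.7]
```

Emit:
apply_moves(commands=[[-0.37, 0, 0, 0, 6], [-0.37, 0, 0, 0, 6], [-0.37, 0, 0, 0, 0], [-0.37, 0, 0, 0, 0]])

```text
time_s: 16.5
eef_pos: [560.9, 81.7, 168.0]
ee_rot: [-0.019, -0.471, 0.882, -0.026]
force: [0.4, -0.0, -0.3]
grip_width: 0.688
grip_force: 4.6
```

```bash
python3 jaws.py
```

```text
[560.9  81.7 168. ] 236.17550225023464 [  -2.    28.1   84.3   -3.9   68.1 -146.7] 0.6883851798866939 [ 0.4 -0.  -0.3]
top [246.3 144.9] [240 141  13  11  26]
```

```bash
cat > plan.py <<'E'
from h import *
from scipy.spatial.transform import Rotation as Ro
import sys
np.set_printoptions(precision=1,suppress=True)
def plan(turn,back,zc,roll=(632,290)):
    s=sense();w,x,y,z=s["ee_rot"];R=Ro.from_quat([x,y,z,w])*Ro.from_euler("z",turn,degrees=True);M=R.as_matrix()
    H=-M[:2,0]/np.linalg.norm(M[:2,0]);off=M@np.array([-134,0,12.6])
    t=np.r_[np.array(roll)-back*H,zc]-off
    print("pos",s["eef_pos"],"H",np.degrees(np.arctan2(H[1],H[0])),"jaw now",s["eef_pos"]+off,"TCP goal",t)
    print("world d",t-s["eef_pos"],"tool d",M.T@(t-s["eef_pos"]),"pitch",np.degrees(np.arcsin(-M[2,0])), "toolz",M[:,2],"j6",np.degrees(s["joints"][[0,5]]))
    return s["eef_pos"]+off
E
python3 -c "
from plan import *
plan(-4,140,120);plan(-4,140,54);plan(-4,0,54)
for q in((337,210),):print(onz('top',(110+335.9/3.2,100+208.9/3.2),51))"
```

```text
pos [561.   81.8 167.9] H 60.103076145911686 jaw now [627.5 196.9 147.3] TCP goal [495.7  53.5 140.6]
world d [-65.3 -28.3 -27.3] tool d [55.4 43.2 29.7] pitch -3.42719540387678 toolz [-0.  -0.1 -1. ] j6 [  -2.  -146.7]
pos [561.   81.8 167.9] H 60.103076145911686 jaw now [627.5 196.9 147.3] TCP goal [495.7  53.5  74.6]
world d [-65.3 -28.3 -93.3] tool d [51.4 44.7 95.6] pitch -3.42719540387678 toolz [-0.  -0.1 -1. ] j6 [  -2.  -146.7]
pos [561.   81.8 167.9] H 60.103076145911686 jaw now [627.5 196.9 147.3] TCP goal [565.5 174.8  74.6]
world d [  4.5  93.1 -93.3] tool d [-88.3  44.5  87.2] pitch -3.42719540387678 toolz [-0.  -0.1 -1. ] j6 [  -2.  -146.7]
[632.3 288.7  51. ]
```

Emit:
apply_moves(commands=[[-0.37, 0, 0, 0, -4], [-0.37, 11, 8.7, 3, 0], [-0.37, 11, 8.7, 3, 0], [-0.37, 11, 8.7, 6, 0], [-0.37, 11, 8.7, 8, 0], [-0.37, 11, 8.7, 9, 0], [-0.37, 0, 0, 0, 0], [-0.37, 0, 0, 0, 0]])

```text
time_s: 17.6
eef_pos: [496.3, 54.2, 141.7]
ee_rot: [-0.02, -0.5, 0.865, -0.025]
force: [0.2, -0.5, -0.9]
grip_width: 0.686
grip_force: 4.6
```

```bash
python3 -c "
from plan import *
p=plan(0,140,54)
for n in('top','side'):
  c=imaging.calibration(n);q=c['world_to_cam']@np.r_[p,1];K=c['camera_matrix'];print(n,'pred',K[0,0]*q[0]/-q[2]+K[0,2],K[1,1]*-q[1]/-q[2]+K[1,2])
"; python3 jaws.py
```

```text
pos [496.3  54.2 141.7] H 60.05527789425907 jaw now [563.  169.3 121.2] TCP goal [495.5  53.6  74.5]
world d [ -0.8  -0.6 -67.2] tool d [-3.   2.  67.1] pitch -3.395994560014499 toolz [-0.  -0.1 -1. ] j6 [  -5.5 -153.5]
top pred 247.88268812519317 184.89764953143828
side pred 276.54294003757224 251.16136397060143
[496.3  54.2 141.7] 240.0963937484695 [  -5.5   22.1   98.    -4.2   60.1 -153.5] 0.6858874733921205 [ 0.2 -0.5 -0.9]
top [254.5 170.8] [248 168  13   9  24]
top [235.  194.4] [233 193   4   5  10]
```

Emit:
apply_moves(commands=[[-0.37, -1, 1, 17, 0], [-0.37, -1, 1, 20, 0], [-0.37, -1, 0, 20, 0], [-0.37, 0, 0, 10, 0], [-0.37, 0, 0, 0, 0], [-0.37, 0, 0, 0, 0]])

```text
time_s: 18.45
eef_pos: [495.2, 53.5, 74.9]
ee_rot: [-0.02, -0.5, 0.865, -0.025]
force: [-0.2, 0.0, -2.0]
grip_width: 0.684
grip_force: 4.6
```

```bash
python3 -c "
from plan import *
p=plan(0,140,54);plan(0,60,54);plan(0,0,54)
for n in('top','side'):
  c=imaging.calibration(n);q=c['world_to_cam']@np.r_[p,1];K=c['camera_matrix'];print(n,'pred',K[0,0]*q[0]/-q[2]+K[0,2],K[1,1]*-q[1]/-q[2]+K[1,2])
"; python3 jaws.py
```

```text
pos [495.2  53.5  74.9] H 60.03479722273536 jaw now [561.9 168.6  54.3] TCP goal [495.4  53.6  74.5]
world d [ 0.2  0.2 -0.3] tool d [-0.2 -0.   0.3] pitch -3.3941112693234996 toolz [-0.  -0.1 -1. ] j6 [  -5.6 -152.7]
pos [495.2  53.5  74.9] H 60.03479722273536 jaw now [561.9 168.6  54.3] TCP goal [535.3 122.9  74.5]
world d [40.1 69.5 -0.3] tool d [-80.1  -0.2  -4.4] pitch -3.3941112693234996 toolz [-0.  -0.1 -1. ] j6 [  -5.6 -152.7]
pos [495.2  53.5  74.9] H 60.03479722273536 jaw now [561.9 168.6  54.3] TCP goal [565.3 174.9  74.5]
world d [ 70.1 121.4  -0.3] tool d [-140.    -0.2   -7.9] pitch -3.3941112693234996 toolz [-0.  -0.1 -1. ] j6 [  -5.6 -152.7]
top pred 252.50655008254222 187.6667353606269
side pred 278.7860277725614 262.879644519054
[495.2  53.5  74.9] 240.0761825553885 [  -5.6   27.8  101.4   -4.7   51.  -152.7] 0.6837471490724942 [-0.2  0.  -2. ]
top [259.1 174.8] [253 172  13   9  22]
top [241.2 197.7] [239 195   5   6   9]
side [291.8 174.5] [286 166  15  20 131]
[241.2 197.7] [291.8 174.5] [506.8 122.5 421.9] 11.327109288802369
```

```bash
python3 - <<'E'
from h import *
np.set_printoptions(precision=1,suppress=True)
i=cv2.imread("pics/j_side.png").astype(int);a=cv2.imread("pics/side0.png").astype(int)
roi=(slice(235,290),slice(245,315))
b=i[...,0]-i[...,2];b0=a[...,0]-a[...,2]
m=((b-b0>15)&(i.sum(2)<330)).astype(np.uint8);M=np.zeros_like(m);M[roi]=m[roi]
n,l,st,ct=cv2.connectedComponentsWithStats(M)
for k in range(1,n):
  if st[k,4]>8:print(st[k],ct[k])
s=imaging.calibration("side")
# predicted jaw centres
for sg in(-1,1):
  for f in(-22,0,22):
   for z in (39,69):
    p=np.array([561.9,168.6])+f*np.array([.5,.866])+sg*43*np.array([-.866,.5]);q=s["world_to_cam"]@np.r_[p,z,1];K=s["camera_matrix"];print(sg,f,z,K[0,0]*q[0]/-q[2]+K[0,2],K[1,1]*q[1]/q[2]+K[1,2])
E
```

```text
[265 249  13  10  70] [270.9 252.8]
[288 265   9   8  41] [291.3 268.4]
-1 -22 39 276.5895911714256 253.14929161268566
-1 -22 69 275.7756761089964 247.96799713788027
-1 0 39 271.1888580470188 256.9119426179499
-1 0 69 270.26996188285625 251.75876582664534
-1 22 39 265.70439914395354 260.73292475678033
-1 22 69 264.67732371201487 255.609382984536
1 -22 39 292.93627370493647 270.3070906679717
1 -22 69 292.39953761871107 265.2582926923733
1 0 39 287.4701759187257 274.3428060232833
1 0 69 286.82559711678374 269.3294093133041
1 22 39 281.9162444986848 278.44337048276856
1 22 69 281.16038052745915 273.4671925225073
```

Emit:
apply_moves(commands=[[-0.37, -8, 0, -0.5, 0], [-0.37, -10, 0, -0.6, 0], [-0.37, -10, 0, -0.6, 0], [-0.37, -10, 0, -0.6, 0], [-0.37, -10, 0, -0.6, 0], [-0.37, -10, 0, -0.6, 0], [-0.37, -10, 0, -0.5, 0], [-0.37, -10, 0, -0.5, 0], [-0.37, -2, 0, 0, 0], [-0.37, 0, 0, 0, 0]])

```text
time_s: 19.8
eef_pos: [534.6, 123.0, 73.8]
ee_rot: [-0.02, -0.5, 0.865, -0.025]
force: [-0.3, -0.2, -1.8]
grip_width: 0.687
grip_force: 4.6
```

```bash
python3 -c "
from plan import *
plan(0,0,54)
s=sense();print(s['force'])
i=imaging.capture('top');a=imaging.capture('wrist')
b=cv2.resize(i[110:250,180:330],None,fx=3.2,fy=3.2,interpolation=cv2.INTER_CUBIC)
b2=imaging.capture('side')[220:320,200:350];b2=cv2.resize(b2,(448,300),interpolation=cv2.INTER_CUBIC)
o=np.zeros((448,320,3),np.uint8);o[:300]=b2[:,:320]
cv2.imwrite('pics/ins.png',np.hstack([b[:448],o]))
"
```

```text
pos [534.6 123.   73.8] H 60.04708133304092 jaw now [601.2 238.1  53.2] TCP goal [565.3 174.9  74.6]
world d [30.8 51.9  0.8] tool d [-60.2  -0.8  -4.4] pitch -3.4360571712008565 toolz [-0.  -0.1 -1. ] j6 [   2.3 -145.3]
[-0.3 -0.2 -1.8]
```

View pics/ins.png

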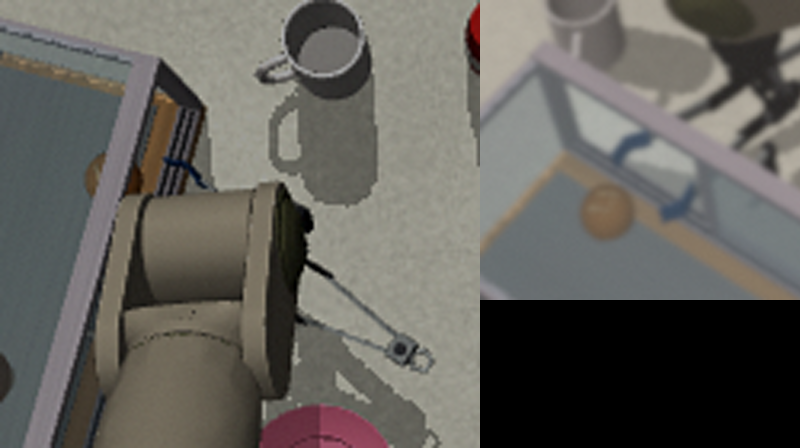

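The top half shows the jaws at the opening. In the side half the jaws are inside at (635,145) and (680,208), straddling the line to the roll at (607,210). I'll work out how high the wrist link is before going deeper.

```bash
python3 - <<'E'
from h import *
np.set_printoptions(precision=1,suppress=True)
S=lambda x,y:(200+(x-480)/2.987,220+y/3)
T=lambda x,y:(180+x/3.2,110+y/3.2)
for t in[(290,190),(290,240),(280,380)]:
  for s in[(690,38),(735,38),(760,38)]:
    print(t,s,*two(ray("top",T(*t)),ray("side",S(*s))))
print(sense()["tau"])
E
```

```text
(290, 190) (690, 38) [612.  104.8 111.4] 1.7781474330963023
(290, 190) (735, 38) [587.4  97.5 119.8] 45.40572812174228
(290, 190) (760, 38) [573.2  94.3 127.2] 71.39366931807434
(290, 240) (690, 38) [584.2 109.5 126.5] 45.755672158986265
(290, 240) (735, 38) [561.8 101.  128.5] 1.042888893965925
(290, 240) (760, 38) [548.7  97.1 132.3] 26.989954476472512
(280, 380) (690, 38) [504.9 132.4 202.2] 157.19465929579994
(280, 380) (735, 38) [486.7 121.6 189.9] 113.65919319168215
(280, 380) (760, 38) [476.  116.1 185.3] 89.12749683891805
[  0.1 -48.5 -21.2  -0.2   0.   -0. ]
```

By the gripper's length, the wrist link above the flange clears the 200 mm roof. I'll advance in two stages and watch forces.

Emit:
apply_moves(commands=[[-0.37, -10, -0.4, -1.5, 0], [-0.37, -10, -0.4, -1.5, 0], [-0.37, -10, 0, -1, 0], [-0.37, 0, 0, 0, 0]])

```text
time_s: 20.45
eef_pos: [550.6, 149.5, 76.0]
ee_rot: [-0.02, -0.501, 0.865, -0.025]
force: [0.4, 0.1, -2.0]
grip_width: 0.686
grip_force: 4.6
```

```bash
cat > chk.py <<'E'
from plan import *
plan(0,0,56)
s=sense();print(s['force'],s['tau'],s["time_s"])
a=imaging.capture('side');h=cv2.cvtColor(a,cv2.COLOR_BGR2HSV)
for nm,lo,hi in(("roll",(8,70,70),(22,255,255)),("blue",(100,60,30),(125,255,255))):
  m=cv2.inRange(h,lo,hi);m[:230]=0;m[330:]=0;m[:,:215]=0;m[:,300:]=0
  n,l,st,ct=cv2.connectedComponentsWithStats(m)
  for k in range(1,n):
    if st[k,4]>25:print(nm,st[k],ct[k])
E
python3 chk.py
```

```text
pos [550.6 149.5  76. ] H 60.0914145868834 jaw now [617.2 264.6  55.4] TCP goal [565.4 174.8  76.6]
world d [14.8 25.4  0.6] tool d [-29.3  -0.3  -2.3] pitch -3.415489288701079 toolz [-0.  -0.1 -1. ] j6 [   4.9 -142.9]
[ 0.4  0.1 -2. ] [  0.5 -50.6 -22.3  -0.1   0.1   0.1] 20.45
roll [235 281  17  18 222] [242.4 289.9]
blue [237 270  11   9  53] [241.6 273. ]
blue [252 287  11  12  47] [257.1 294. ]
```

Emit:
apply_moves(commands=[[-0.37, -10, 0, -0.8, 0], [-0.37, -10, 0, -0.8, 0], [-0.37, -9, 0, -0.7, 0], [-0.37, 0, 0, 0, 0]])

```text
time_s: 21.0
eef_pos: [565.0, 174.6, 76.5]
ee_rot: [-0.02, -0.501, 0.865, -0.025]
force: [0.3, 0.4, -1.5]
grip_width: 0.684
grip_force: 4.6
```

```bash
python3 chk.py
```

```text
pos [565.  174.6  76.5] H 60.07983997881049 jaw now [631.6 289.7  55.9] TCP goal [565.4 174.9  76.6]
world d [0.4 0.3 0.1] tool d [-0.4 -0.2 -0.1] pitch -3.4215684157796846 toolz [-0.  -0.1 -1. ] j6 [   7.2 -140.8]
[ 0.3  0.4 -1.5] [  0.5 -52.7 -22.9  -0.1   0.1   0.1] 21.0
roll [235 281  17  18 220] [242.3 289.9]
blue [227 274  13  12  57] [233. 279.]
blue [243 294  12  11  57] [249.1 300. ]
```

Emit:
apply_moves(commands=[[-0.25, 0, 0, 0, 0], [-0.15, 0, 0, 0, 0], [-0.05, 0, 0, 0, 0], [0.05, 0, 0, 0, 0], [0.15, 0, 0, 0, 0], [0.3, 0, 0, 0, 0], [0.6, 0, 0, 0, 0], [1, 0, 0, 0, 0], [1, 0, 0, 0, 0], [1, 0, 0, 0, 0], [1, 0, 0, 0, 0]], newtons=26)

```text
time_s: 22.42
eef_pos: [564.8, 173.9, 76.6]
ee_rot: [-0.02, -0.5, 0.865, -0.025]
force: [0.5, 0.0, -0.6]
grip_width: 0.461
grip_force: 27.4
```

```bash
python3 chk.py
```

```text
pos [564.8 173.9  76.6] H 60.036605923404124 jaw now [631.5 289.   56.1] TCP goal [565.3 174.9  76.6]
world d [ 0.5  1.  -0.1] tool d [-1.1  0.1 -0. ] pitch -3.4257249990994674 toolz [-0.  -0.1 -1. ] j6 [   7.2 -140.8]
[ 0.5  0.  -0.6] [  0.2 -52.7 -22.4  -0.1   0.   -0. ] 22.425
roll [234 282  16  15 162] [241.  288.6]
blue [240 291  12  10  54] [246.1 296.3]
```

Squeezed to 39 mm on the roll. Lift and withdraw.

Emit:
apply_moves(commands=[[1, 0, 0, -4, 0], [1, 0, 0, -6, 0], [1, 0, 0, -6, 0], [1, 0, 0, -4, 0], [1, 0, 0, 0, 0]])

```text
time_s: 23.1
eef_pos: [565.1, 175.3, 97.0]
ee_rot: [-0.02, -0.5, 0.865, -0.025]
force: [-0.2, -0.8, -2.9]
grip_width: 0.466
grip_force: 27.3
```

```bash
python3 chk.py
```

```text
pos [565.1 175.3  97. ] H 60.03727234270204 jaw now [631.8 290.4  76.5] TCP goal [565.3 174.9  76.5]
world d [  0.2  -0.4 -20.5] tool d [-1.   0.2 20.4] pitch -3.402959276570307 toolz [-0.  -0.1 -1. ] j6 [   7.3 -140.9]
[-0.2 -0.8 -2.9] [  0.  -53.1 -23.4  -0.1   0.1  -0. ] 23.1
roll [233 279  15  15 160] [239.4 286. ]
blue [239 288  12  10  50] [244.5 293.7]
```

Emit:
apply_moves(commands=[[1, 6, 0, 0.4, 0], [1, 10, 0, 0.6, 0], [1, 10, 0, 0.6, 0], [1, 10, 0, 0.6, 0], [1, 10, 0, 0.6, 0], [1, 10, 0, 0.6, 0], [1, 10, 0, 0.6, 0], [1, 10, 0, 0.6, 0], [1, 10, 0, 0.6, 0], [1, 10, 0, 0.6, 0], [1, 10, 0, 0.6, 0], [1, 10, 0, 0.6, 0], [1, 10, 0, 0.6, 0], [1, 10, 0, 0.6, 0], [1, 10, 0, 0.6, 0], [1, 6, 0, 0.4, 0], [1, 0, 0, 0, 0]])

```text
time_s: 25.28
eef_pos: [489.0, 42.9, 96.5]
ee_rot: [-0.02, -0.5, 0.865, -0.025]
force: [0.3, -0.2, -2.0]
grip_width: 0.463
grip_force: 27.3
```

```bash
python3 -c "
from plan import *
plan(0,0,56);s=sense();print(s['joints'])
a=imaging.capture('top');h=cv2.cvtColor(a,cv2.COLOR_BGR2HSV)
m=cv2.inRange(h,(8,110,70),(22,255,255));m[:130]=0;m[230:]=0;m[:,:180]=0;m[:,300:]=0
n,l,st,ct=cv2.connectedComponentsWithStats(m)
for k in range(1,n):
    if st[k,4]>15:print(st[k],ct[k],onz('top',ct[k],78))
"
```

```text
pos [489.   42.9  96.5] H 60.00392353382213 jaw now [555.8 157.9  76. ] TCP goal [565.3 175.   76.6]
world d [ 76.2 132.1 -20. ] tool d [-153.4    0.3   10.8] pitch -3.423460316824249 toolz [-0.  -0.1 -1. ] j6 [  -6.9 -154.2]
[-0.1  0.4  1.8 -0.1  0.9 -2.7]
[216 139  20  56 340] [225.3 166.6] [624.1 248.8  78. ]
[247 181  15  12  69] [252.  184.8] [568.2 165.6  78. ]
```

Emit:
apply_moves(commands=[[1, 0, 0, -15, 0], [1, 0, 0, -25, 0], [1, 0, 0, -25, 0], [1, 0, 0, -25, 0], [1, 0, 0, -25, 0], [1, 0, 0, -15, 0], [1, 0, 0, 0, 3], [1, 0, 0, 0, 6], [1, 0, 0, 0, 6], [1, 0, 0, 0, 6], [1, 0, 0, 0, 6], [1, 0, 0, 0, 6], [1, 0, 0, 0, 6], [1, 0, 0, 0, 6], [1, 0, 0, 0, 6], [1, 0, 0, 0, 6], [1, 0, 0, 0, 3], [1, 0, 0, 0, 0], [1, 0, 0, 0, 0]])

```text
time_s: 27.7
eef_pos: [490.4, 51.5, 226.3]
ee_rot: [-0.005, -0.001, 0.999, -0.032]
force: [-0.2, 0.1, -2.1]
grip_width: 0.463
grip_force: 27.3
```

```bash
python3 -c "
from plan import *
plan(0,0,200,(634,-250))
for n in ('top',):
 a=imaging.capture(n);h=cv2.cvtColor(a,cv2.COLOR_BGR2HSV)
 m=cv2.inRange(h,(8,110,70),(22,255,255));m[:130]=0;m[230:]=0;m[:,:180]=0;m[:,360:]=0
 k,l,st,ct=cv2.connectedComponentsWithStats(m)
 for q in range(1,k):
    if st[q,4]>15:print(st[q],ct[q],onz('top',ct[q],205))
"
```

```text
pos [490.4  51.5 226.3] H 0.12703719923766807 jaw now [624.2  51.  212.4] TCP goal [ 500.1 -249.5  213.9]
world d [   9.8 -301.   -12.4] tool d [  -9.2 -299.6   31.4] pitch -0.5677757239369127 toolz [-0.  -0.1 -1. ] j6 [ -5.9 -94.8]
[216 140  20  55 338] [225.2 166.8] [602.8 214.8 205. ]
[277 149  18  18 231] [285.5 157.5] [629.6  50.5 205. ]
```

Emit:
apply_moves(commands=[[1, -0.3, -10, 0.6, 0], [1, -0.3, -20, 1.3, 0], [1, -0.3, -20, 1.3, 0], [1, -0.3, -20, 1.3, 0], [1, -0.3, -20, 1.3, 0], [1, -0.3, -20, 1.3, 0], [1, -0.3, -20, 1.3, 0], [1, -0.3, -20, 1.3, 0], [1, -0.3, -20, 1.3, 0], [1, -0.3, -20, 1.3, 0], [1, -0.3, -20, 1.3, 0], [1, -0.3, -20, 1.3, 0], [1, -0.3, -20, 1.3, 0], [1, -0.3, -20, 1.3, 0], [1, -0.3, -20, 1.3, 0], [1, 0, -10, 0.6, 0], [1, 0, 0, 0, 0], [1, 0, 0, 0, 0], [1, 0, 0, 0, 0]])

```text
time_s: 30.12
eef_pos: [495.3, -248.7, 225.9]
ee_rot: [-0.005, -0.001, 0.999, -0.032]
force: [0.1, 0.2, -0.7]
grip_width: 0.467
grip_force: 27.3
```

```bash
cat > fin.py <<'E'
from plan import *
plan(0,0,200,(634,-250))
R={}
for n in ('top','side'):
 a=imaging.capture(n);cv2.imwrite(f'pics/f_{n}.png',a);h=cv2.cvtColor(a,cv2.COLOR_BGR2HSV)
 for nm,lo,hi in(("roll",(8,110,70),(22,255,255)),("plate",(95,90,40),(120,255,255))):
  m=cv2.inRange(h,lo,hi)
  k,l,st,ct=cv2.connectedComponentsWithStats(m)
  for q in range(1,k):
    x,y=ct[q]
    ok=(340<x<440 and 120<y<230) if n=='top' else (240<x<380 and 90<y<210)
    if st[q,4]>60 and ok:print(n,nm,st[q],ct[q],onz(n,ct[q],212 if nm=="roll" else 18))
E
python3 fin.py
```

```text
pos [ 495.3 -248.7  225.9] H 0.10113751900684123 jaw now [ 629.2 -249.2  212. ] TCP goal [ 500.1 -249.4  213.9]
world d [  4.8  -0.8 -12. ] tool d [-4.9 -0.  12. ] pitch -0.5597204394462574 toolz [-0.  -0.1 -1. ] j6 [ -37.4 -126.5]
top roll [387 149  19  17 236] [396.1 156.8] [ 632.4 -251.5  212. ]
top plate [361 144  39  46 971] [375.7 164.7] [ 643.3 -221.9   18. ]
side roll [ 214  129   63   51 1700] [247.4 154.8] [ 782.8 -111.   212. ]
side roll [297 134  13   9  91] [303.1 138. ] [ 631.5 -256.6  212. ]
side roll [348 156  13  18 113] [353.6 161.4] [ 426.1 -194.7  212. ]
side plate [286 165  36  25 674] [304.2 177.2] [ 631.6 -249.8   18. ]
```

```bash
python3 -c "
from rig import ctrl
print(ctrl.finish_job())"
```

```text
the job is handed in; nothing more can be done
None
```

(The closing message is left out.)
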